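# Turn the binder divider over its rings

## Task

The ring binder lies open on the desk with a stiff, tabbed divider on top of its right-hand half, as seen from the robot. Push the divider up from under its overhanging edge with the fingertips, turn it over the rings and press it down gently until it lies flat on the left-hand half. Do not pinch it or slap it over, and leave the things around the binder where they are.

Things in the scene. Friction and masses are not known exactly. Their poses are not given: they have to be found in the camera images.
- book: Open ring binder, heavy, does not move. Dark covers 3 mm thick, 400 mm wide over both halves (local y within 200 mm) and 224 mm deep. Origin on the desk under the middle of the spine; local x runs along the spine away from the robot, local y towards the left-hand half, z up.
- right_sheets (a point): Middle of the top of the block of sheets on the right-hand half, 39 mm above the desk, under the divider. The block is 210 mm along the spine and reaches from 22 to 170 mm off the spine line; the cover under it to 200 mm.
- left_sheets (a point): Same on the left-hand half, 39 mm above the desk: the divider comes to lie on it, its upper side then 42 mm above the desk. Two older dividers stick out of this block's outer edge by up to 25 mm, below its top.
- spine_axis (a point): Centre of the middle ring, 40.5 mm above the desk: the divider's turning axis passes through it along the binder's local x. Three steel rings of 68 mm diameter (5 mm wire) stand across the spine at local x = -70, 0 and 70 mm, their tops 77 mm above the desk.
- leaf (a joint): Angle of the divider about the turning axis, rad: 0 = flat on the right-hand half, 1.57 = upright, 3.14 = flat on the left-hand half. Its punched holes are snug on the rings (friction about 0.13 N m), so it stays at whatever angle it is left and has to be pushed all the way; 1 to 2 N at the tab moves it.
- leaf_mid (a point): Centre of the divider: stiff grey board 2.5 mm thick, about 80 g, 210 mm along the spine, reaching 26 to 181 mm off the turning axis (this point at 103 mm). It overhangs the sheets by 11 mm, by 25 mm at its tab, with 36 mm of free space down to the cover when flat. Own x along the spine, own -y out to the tab, own z up on the right-hand side, down once turned over.
- leaf_tab (a point): Middle of the outer edge of the divider's tab, 195 mm from the turning axis. The tab is 50 mm long (along the spine), 14 mm wide, 2.5 mm thick, at the middle of the outer edge.
- stapler: Black desk stapler, 152 mm long, 36 mm wide, 60 mm high, loose, beyond the binder's far edge. Origin under its middle.
- cat_figure: Small brass-coloured sitting cat, 52 mm wide, 84 mm high, loose, beyond the binder's far edge. Origin under its middle.
- pen_pot: White ceramic pot with pens in it, 76 mm across, pot 95 mm high, pens to about 175 mm, loose, to the left of the binder. Origin under its middle.
- pencil: Black pencil 180 mm long, 8 mm thick, lying loose between the binder and the robot. Origin under its middle.

How it is judged:
By the outcome, as a careful person would: the job done as asked, in the order asked, and still so for the second after the job is handed in, with the robot touching nothing.
It also fails if it takes over 48 s, if anything falls off the work surface, if the arm or the gripper's body presses on something with over 40 N, if the wrist force passes 120 N, or if a joint passes its speed limit or range.

## Robot

A 6-joint arm with a two-finger parallel gripper is mounted at the origin on the work surface. World frame = base frame: x ahead of the robot, y to its left, z up, the work surface at z = 0. Lengths are in mm, angles in rad, forces in N, time in s.
With the tool pointing down it reaches from about 350 to 775 mm from the base axis. Payload 7.3 kg.
Tool frame: the origin (TCP) lies at the very end of the fingers, on their centre line; the grasp point (between the pads) lies 19 mm behind it; z points along the fingers, y is the line along which they close (so a half turn about z gives the same grasp; the last joint's range is limited). The gripper opens to 92 mm and grips with 3 to 60 N. Pads are 19 mm wide; open, the fingers measure 130 mm over their backs; the gripper's body (75 mm by 190 mm) begins 47 mm behind the grasp point.
Start: joints at [1.199, 0.342, 1.524, -0, 1.275, -0.146], TCP at [117.524, 511.696, 226.741] pointing down, gripper open.
Joint ranges: [-2.53, 2.53], [-0.77, 2.02], [0.04, 2.7], [-1, 4.14], [0.28, 2.66], [-3.11, 3.11]. Speed limits (rad/s): [2.57, 2.57, 3.14, 3.14, 3.14, 3.14].

## Interface

Orientations are given as [roll, pitch, yaw] about the fixed x, y, z axes, in that order (R = Rz(yaw) Ry(pitch) Rx(roll)).
In Python, from plant import bot gives the robot as it stands.
- The arm moves only by the tool jog_arm, never from a script. Its argument "targets" is a list of rows, each an object with "xyz": the shift along the tool's x, y, z as a fraction of full scale, a list of three; "spin": the turn about the tool's z as a fraction of full scale. In form: [{"xyz": [x, y, z], "spin": spin}, ...]. A call has exactly 10 rows; each row shifts and turns the commanded pose from where the row before left it, along the tool's axes as they then stand; what a row does not reach is not made up. Full scale, the value 1, is 80 mm for a shift and 0.1 rad for a turn. A row lasts 1/8 s, in which the tool goes at most 62.5 mm and 10.7 degrees, less where a joint would pass 70% of its speed; a pose out of reach is approached as far as the arm can. A call with a number of a shift or a turn outside -1 to 1 is refused whole. A call with a gripper value outside its range is refused whole. "gripper" is the opening in per cent of the stroke, from 0 (shut) to 100 (fully open), set as the call begins (left out, the last holds). The fingers move at their own pace and stop on an object; the grip force is fixed at half the most. Time passes only in rows, so rows that do not move let the fingers close, or fill a call up. It gives the time, the measured TCP pose, the force, the opening and the grip force at its end, in the units of the state.
- bot.get_obs(): the state, without advancing time (a new reading comes with each control period).
- bot.capture(name): name is "scene" or "top"; returns the picture (384x512x3 uint8, blue, green, red); there is no depth.
- bot.get_calibration(name): a dict with "vfov" (degrees; the focal length in pixels is half the picture's height over the tangent of half this angle, whatever the lens; pixels are square), "cx", "cy" (the principal point, pixels), "k1" (the pictures are not rectified: a ray, as slopes to the right and down, at radius r is drawn at 1 + k1 r^2 times it, then the intrinsics apply), "eye" and "rotation" of the camera in the world. Camera axes: x right, y down, z forward; pixel columns grow to the right and rows downward; lengths in mm; the calibration is good to about 2 mm. A picture is of the moment at which its call begins. get_calibration takes no time and is no camera call.
- bot.close_job(): hands the job in; it is judged then, once.
The state is a dict: "time": time; "joint_positions": joint angles; "dq": joint speeds; "tau": joint torques, N m; "tool_pos": TCP position; "tcp_rot": TCP orientation; "contact_force": force on the tool from outside, world axes, zero at the start; "moment": the same for the moment, N m; "grip_width": finger opening in mm; "finger_force": force on a finger pad.
Only numpy, scipy, OpenCV 4.12 (cv2) and the standard library are available. Lean on these libraries where they do the work, as an engineer would, in place of code of your own. Each camera call takes 0.05 s, during which the arm holds its last target. There are 200 camera calls.

## Working session

There is one attempt and no reset: what is moved stays moved. The work goes in short steps, Python scripts to look and compute and a tool call to move; the robot and the scene stay as the last step left them, time stands still between calls to the robot, and variables do not carry over. Pictures are saved under pics/ and viewed, at most 10 in all, crops included, and the job is handed in when it is done.

Besides the shell and the picture viewer there is one more tool, called after "Call:" in YAML: its name, and indented under it one key for each argument. jog_arm: Moves the arm, as the interface text tells. Shift numbers are shares of 80 mm and turn numbers shares of 0.1 rad, none past 1 either way. Its arguments: {"type":"object","properties":{"targets":{"type":"array","items":{"type":"object","properties":{"xyz":{"type":"array","items":{"type":"number"}},"spin":{"type":"number"}}}},"gripper":{"type":"number"}},"required":["targets"]}

```bash
mkdir -p pics; ls; python3 - <<'E'
from plant import bot
import cv2
o=bot.get_obs();print(o['time'],o['tool_pos'],o['tcp_rot'],o['grip_width'])
for n in("scene","top"):
    print(bot.get_calibration(n)); cv2.imwrite(f"pics/{n}0.png",bot.capture(n))
E
```

```text
pics
0.0 [117.38930509 511.3031698  226.05975518] [-3.14011332e+00 -1.86280771e-04  2.91575350e+00] 92.08549183546018
{'vfov': 53.63525313364718, 'cx': 260.7086057492073, 'cy': 189.94576240315072, 'k1': -0.09782107596933964, 'eye': array([1271.64887907, -181.3817071 ,  587.14860179]), 'rotation': array([-2.21020205, -0.02335939,  1.21737142])}
{'vfov': 57.228546491009325, 'cx': 254.6851959727021, 'cy': 195.55127151895627, 'k1': -0.06032691217572443, 'eye': array([432.11304675,  69.09447137, 788.28433081]), 'rotation': array([-2.91849299e+00,  2.26333828e-03, -1.52300512e+00])}
```

View pics/scene0.png

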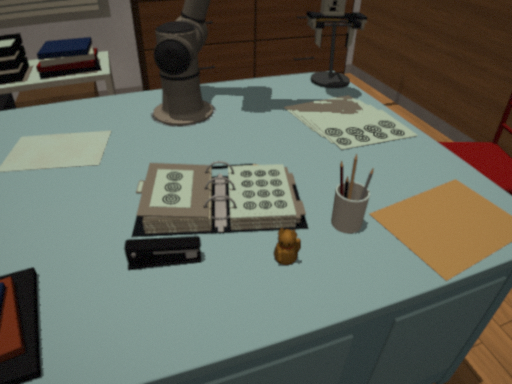

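View pics/top0.png

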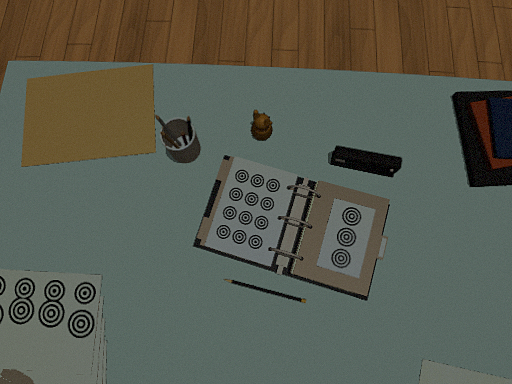

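The scene view shows the binder from its far side, with the divider's tab at (140,187). The top view shows the binder around (290,225), the divider on its right half, the tab at (384,246), the pot at (180,140) and the pencil at (265,290). Next I'll crop for exact pixels.

```bash
cat > h.py <<'E'
import numpy as np, cv2
from scipy.spatial.transform import Rotation as R
from plant import bot
def cam(n):
    c=bot.get_calibration(n); f=192/np.tan(np.radians(c['vfov']/2))
    return c,f,R.from_euler('xyz',c['rotation']).as_matrix(),np.array(c['eye'])
def ray(n,p):
    c,f,M,e=cam(n); d=(np.array(p,float)-[c['cx'],c['cy']])/f; s=d.copy()
    for _ in range(20): s=d/(1+c['k1']*(s@s))
    v=M@[s[0],s[1],1]; return e,v/np.linalg.norm(v)
def onz(n,p,z):
    e,v=ray(n,p); return e+v*(z-e[2])/v[2]
def tri(p,q):
    a,u=ray('top',p); b,v=ray('scene',q)
    k=np.linalg.lstsq(np.c_[u,-v],b-a,rcond=None)[0]
    x,y=a+k[0]*u,b+k[1]*v; return (x+y)/2,np.linalg.norm(x-y)
def pix(n,P):
    c,f,M,e=cam(n); s=M.T@(np.array(P)-e); s=s[:2]/s[2]
    return s*(1+c['k1']*(s@s))*f+[c['cx'],c['cy']]
E
python3 - <<'E'
import cv2
a=cv2.imread('pics/top0.png')[145:310,190:400]; b=cv2.imread('pics/scene0.png')[150:275,120:320]
a=cv2.convertScaleAbs(a,alpha=1.5)
cv2.imwrite('pics/c1.png',cv2.resize(a,None,fx=3.6,fy=3.6,interpolation=2))
b=cv2.convertScaleAbs(b,alpha=1.5)
cv2.imwrite('pics/c2.png',cv2.resize(b,None,fx=4,fy=4,interpolation=2))
E
```

```text
(no output)
```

View pics/c1.png

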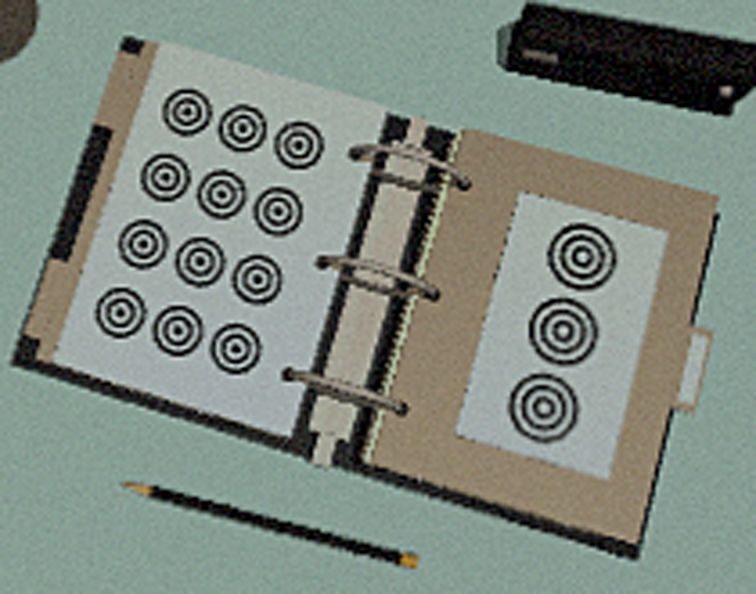

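View pics/c2.png

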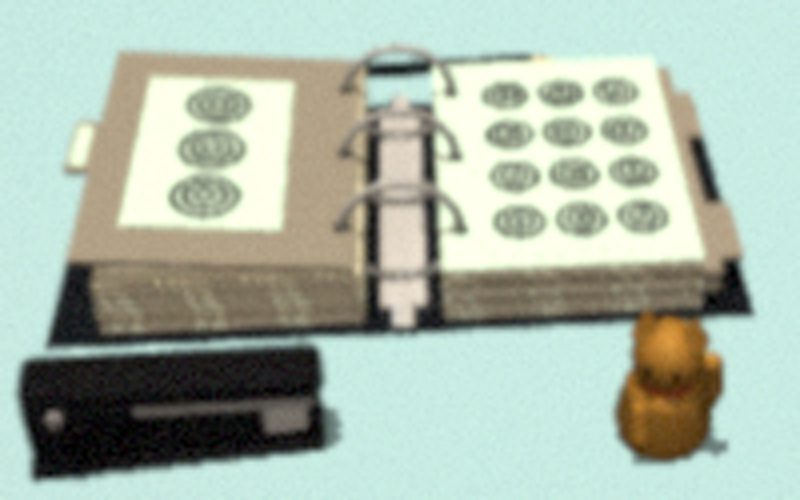

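c1: divider outer corners at (718,197) and (636,543), tab outer edge from (712,330) to (690,411). c2: the same corners at (68,262) and (120,52), tab edge from (66,170) to (76,124). The cat and stapler are beyond the far edge.

```bash
python3 - <<'E'
from h import *
np.set_printoptions(precision=1,suppress=True)
T=lambda x,y:(190+(x+.5)/3.6-.5,145+(y+.5)/3.6-.5)
S=lambda x,y:(120+(x+.5)/4-.5,150+(y+.5)/4-.5)
for n,a,b in [('of',(718,197),(68,262)),('on',(636,543),(120,52)),('tabf',(712,330),(66,170)),('tabn',(690,411),(76,124)),('if',(463,130),(364,268)),('in',(368,462),(365,62))]:
    p,e=tri(T(*a),S(*b)); print(n,p,e,onz('top',T(*a),42),onz('scene',S(*b),42))
P={n:onz('top',T(*a),42)[:2] for n,a in dict(of=(718,197),on=(636,543),i_f=(463,130),i_n=(368,462)).items()}
c=sum(P.values())/4; d=(P['of']+P['i_f']-P['on']-P['i_n']); d/=np.linalg.norm(d); print('mid',c,'dir',d,np.degrees(np.arctan2(d[1],d[0])))
l=np.array([-d[1],d[0]]); o=c+103*l; print('spine',o)
for n,z,a,im in [('stap',60,(510,30),0),('stapend',60,(735,90),0),('pencilL',4,(130,487),0),('pencilR',4,(412,560),0),('covL',3,(12,365),0),('covR',3,(636,558),0)]:
    print(n,onz('top',T(*a),z))
print('cat',onz('top',(262,130),40),'pot',onz('top',(181,150),50),'pot top',onz('top',(180,127),95))
for k in('of','on'): print(P[k]-o, (P[k]-o)@d,(P[k]-o)@l)
from scipy.spatial.transform import Rotation as R
ob=bot.get_obs(); print(R.from_euler('xyz',ob['tcp_rot']).as_matrix())
E
```

```text
of [ 603.7 -208.6   54.8] 3.2031387782016645 [ 606.5 -215.1   42. ] [ 588.7 -207.7   42. ]
on [ 401.8 -155.6   55.6] 2.7588490567579846 [ 400.9 -161.2   42. ] [ 380.5 -153.7   42. ]
tabf [ 523.6 -201.3   57.8] 2.943977504702272 [ 525.4 -208.7   42. ] [ 502.2 -200.4   42. ]
tabn [ 476.4 -189.6   55.7] 0.31960194166627626 [ 477.2 -194.2   42. ] [ 455.7 -189.9   42. ]
if [642.3 -56.4  40.4] 6.274018121617359 [641.1 -59.2  42. ] [645.3 -53.8  42. ]
in [440.7  -3.9  40.5] 4.899039117551399 [440.   -6.2  42. ] [444.   -2.2  42. ]
mid [ 522.1 -110.4] dir [ 1.  -0.3] -14.720722399882126
spine [548.3 -10.8]
stap [700.5 -84.3  60. ]
stapend [ 669.2 -221.3   60. ]
pencilL [418.8 133.3   4. ]
pencilR [384.  -37.9   4. ]
covL [488.5 210.9   3. ]
covR [ 390.5 -173.2    3. ]
cat [755.6  69.6  40. ] pot [695.4 247.5  50. ] pot top [730.9 243.9  95. ]
[  58.2 -204.3] 108.200649449556 -182.80197751774088
[-147.4 -150.5] -104.34231105682711 -182.97020635087023
[[-1.   0.2 -0. ]
 [ 0.2  1.  -0. ]
 [ 0.  -0.  -1. ]]
```

Call:
jog_arm:
  gripper: 0
  targets:
    - {"xyz": [-0.48,-0.354,0],"spin": 0}
    - {"xyz": [-0.48,-0.354,0],"spin": 0}
    - {"xyz": [-0.48,-0.354,0],"spin": 0}
    - {"xyz": [-0.48,-0.354,0],"spin": 0}
    - {"xyz": [-0.48,-0.354,0],"spin": 0}
    - {"xyz": [-0.48,-0.354,0],"spin": 0}
    - {"xyz": [-0.48,-0.354,0],"spin": 0}
    - {"xyz": [-0.48,-0.354,0],"spin": 0}
    - {"xyz": [-0.48,-0.354,0],"spin": 0}
    - {"xyz": [-0.48,-0.354,0],"spin": 0}

```text
time: 1.35
tool_pos: [429.1, 148.3, 226.5]
tcp_rot: [3.142, -0.0, 2.916]
contact_force: [0.3, 0.4, -0.3]
grip_width: 1.1
finger_force: 0.0
```

Call:
jog_arm:
  targets:
    - {"xyz": [-0.18,-0.48,0],"spin": 0}
    - {"xyz": [-0.18,-0.48,0],"spin": 0}
    - {"xyz": [-0.18,-0.48,0],"spin": 0}
    - {"xyz": [-0.18,-0.48,0],"spin": 0}
    - {"xyz": [-0.18,-0.48,0],"spin": 0}
    - {"xyz": [-0.18,-0.48,0],"spin": 0}
    - {"xyz": [-0.18,-0.48,0],"spin": 0}
    - {"xyz": [-0.18,-0.48,0],"spin": 0}
    - {"xyz": [-0.18,-0.48,0],"spin": 0}
    - {"xyz": [-0.18,-0.48,0],"spin": 0}

```text
time: 2.6
tool_pos: [482.6, -258.0, 226.3]
tcp_rot: [3.141, -0.001, 2.916]
contact_force: [1.0, -0.1, -0.6]
grip_width: 0.3
finger_force: 0.0
```

Call:
jog_arm:
  targets:
    - {"xyz": [0,0,0],"spin": 1}
    - {"xyz": [0,0,0],"spin": 1}
    - {"xyz": [0,0,0],"spin": 1}
    - {"xyz": [0,0,0],"spin": 1}
    - {"xyz": [0,0,0],"spin": 1}
    - {"xyz": [0,0,0],"spin": 1}
    - {"xyz": [0,0,0],"spin": 1}
    - {"xyz": [0,0,0],"spin": 1}
    - {"xyz": [0,0,0],"spin": 1}
    - {"xyz": [0,0,0],"spin": 1}

```text
time: 3.85
tool_pos: [482.5, -256.6, 226.2]
tcp_rot: [-3.141, -0.001, 1.912]
contact_force: [-0.9, -0.2, 0.0]
grip_width: 0.5
finger_force: 0.0
```

Call:
jog_arm:
  targets:
    - {"xyz": [0,0,0.26],"spin": 1}
    - {"xyz": [0,0,0.26],"spin": 1}
    - {"xyz": [0,0,0.26],"spin": 1}
    - {"xyz": [0,0,0.26],"spin": 1}
    - {"xyz": [0,0,0.26],"spin": 1}
    - {"xyz": [0,0,0.26],"spin": 0.98}
    - {"xyz": [0,0,0.26],"spin": 0}
    - {"xyz": [0,0,0.26],"spin": 0}
    - {"xyz": [0,0,0.26],"spin": 0}
    - {"xyz": [0,0,0.2],"spin": 0}

```text
time: 5.1
tool_pos: [482.4, -256.5, 22.3]
tcp_rot: [-3.14, -0.001, 1.318]
contact_force: [-0.1, 0.2, -0.3]
grip_width: 0.1
finger_force: 0.0
```

```bash
python3 - <<'E'
from h import *
o=bot.get_obs(); print(o['tool_pos'],o['tcp_rot'],o['joint_positions'])
b=cv2.convertScaleAbs(bot.capture('scene')[60:270,60:320],alpha=1.5)
a=cv2.convertScaleAbs(bot.capture('top')[150:320,260:470],alpha=1.5)
b=cv2.resize(b,(400,323));a=cv2.resize(a,(399,323))
cv2.imwrite('pics/d.png',cv2.resize(np.hstack([b,a]),None,fx=1,fy=1))
E
```

```text
[ 482.38934685 -256.50774351   22.29928443] [-3.14044946e+00 -5.51560038e-04  1.31778283e+00] [-6.29071603e-01  6.24284696e-01  1.69841439e+00  1.27409950e-04
  8.20159450e-01 -3.76145388e-01]
```

View pics/d.png

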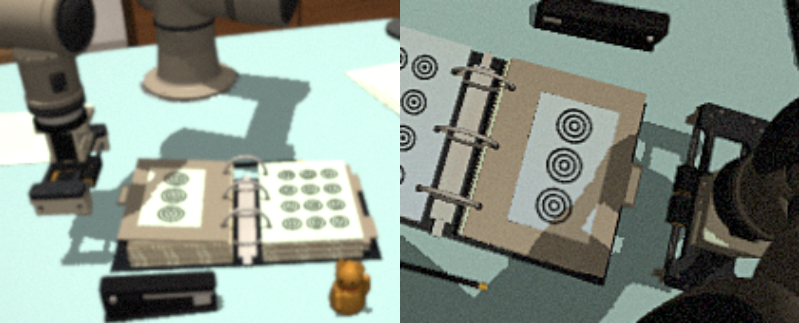

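The left (scene) crop shows the closed gripper standing clear to the outside of the tab. The right (top) crop shows the tab at about (633,183), with the fingers level with it. Next I'll approach it slowly.

Call:
jog_arm:
  targets:
    - {"xyz": [0.2,0,0],"spin": 0}
    - {"xyz": [0.15,0,0],"spin": 0}
    - {"xyz": [0.05,0,0],"spin": 0}
    - {"xyz": [0.05,0,0],"spin": 0}
    - {"xyz": [0.04,0,0],"spin": 0}
    - {"xyz": [0.025,0,0],"spin": 0}
    - {"xyz": [0.0125,0,0],"spin": 0}
    - {"xyz": [0.0125,0,0],"spin": 0}
    - {"xyz": [0.0125,0,0],"spin": 0}
    - {"xyz": [0,0,0],"spin": 0}

```text
time: 6.45
tool_pos: [493.8, -214.0, 23.5]
tcp_rot: [-3.142, -0.0, 1.318]
contact_force: [0.7, 0.3, -0.0]
grip_width: 0.3
finger_force: 0.0
```

Call:
jog_arm:
  targets:
    - {"xyz": [0.0125,0,0],"spin": 0}
    - {"xyz": [0.0125,0,0],"spin": 0}
    - {"xyz": [0.0125,0,0],"spin": 0}
    - {"xyz": [0.0125,0,0],"spin": 0}
    - {"xyz": [0.0125,0,0],"spin": 0}
    - {"xyz": [0,0,0],"spin": 0}
    - {"xyz": [0,0,0],"spin": 0}
    - {"xyz": [0,0,0],"spin": 0}
    - {"xyz": [0,0,0],"spin": 0}
    - {"xyz": [0,0,0],"spin": 0}

```text
time: 7.7
tool_pos: [495.1, -209.1, 23.5]
tcp_rot: [3.142, -0.0, 1.318]
contact_force: [-0.3, -0.2, 0.6]
grip_width: 0.6
finger_force: 0.0
```

Call:
jog_arm:
  targets:
    - {"xyz": [0.0125,0,0],"spin": 0}
    - {"xyz": [0.0125,0,0],"spin": 0}
    - {"xyz": [0.0125,0,0],"spin": 0}
    - {"xyz": [0,0,0],"spin": 0}
    - {"xyz": [0,0,0],"spin": 0}
    - {"xyz": [0,0,0],"spin": 0}
    - {"xyz": [0,0,0],"spin": 0}
    - {"xyz": [0,0,0],"spin": 0}
    - {"xyz": [0,0,0],"spin": 0}
    - {"xyz": [0,0,0],"spin": 0}

```text
time: 8.95
tool_pos: [495.4, -208.5, 23.7]
tcp_rot: [3.141, 0.003, 1.318]
contact_force: [-5.4, -10.8, -0.1]
grip_width: 0.3
finger_force: 5.9
```

Call:
jog_arm:
  targets:
    - {"xyz": [0,0,-0.03],"spin": 0}
    - {"xyz": [0,0,-0.03],"spin": 0}
    - {"xyz": [0,0,-0.03],"spin": 0}
    - {"xyz": [0.003,0,-0.04],"spin": 0}
    - {"xyz": [0.003,0,-0.04],"spin": 0}
    - {"xyz": [0.004,0,-0.04],"spin": 0}
    - {"xyz": [0.005,0,-0.04],"spin": 0}
    - {"xyz": [0.006,0,-0.04],"spin": 0}
    - {"xyz": [0,0,0],"spin": 0}
    - {"xyz": [0,0,0],"spin": 0}

```text
time: 10.2
tool_pos: [496.2, -205.2, 47.0]
tcp_rot: [3.141, 0.001, 1.318]
contact_force: [-2.1, -4.9, 1.9]
grip_width: 0.5
finger_force: 2.8
```

```bash
python3 - <<'E'
from h import *
b=cv2.convertScaleAbs(bot.capture('scene')[100:260,60:320],alpha=1.5)
cv2.imwrite('pics/e.png',cv2.resize(b,None,fx=3,fy=3))
E
```

```text
(no output)
```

View pics/e.png

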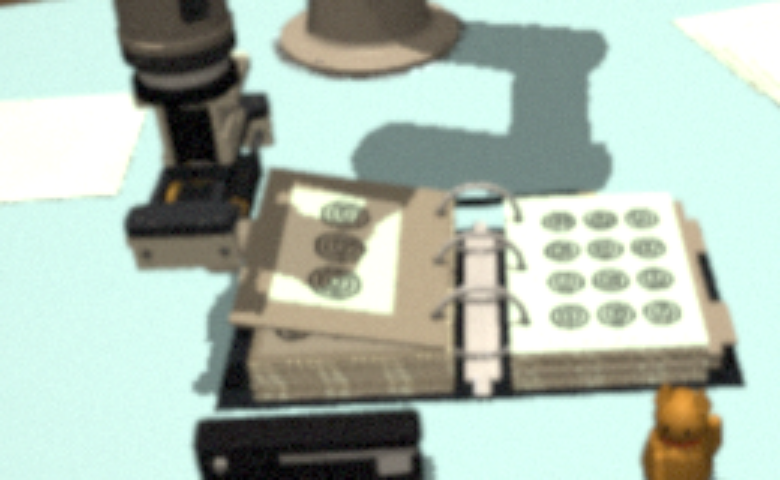

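The picture shows the divider lifted clear of the block, its outer edge against the closed fingertips near (245,255). I'll continue along the arc.

Call:
jog_arm:
  targets:
    - {"xyz": [0.015,0,-0.0675],"spin": 0}
    - {"xyz": [0.015,0,-0.0675],"spin": 0}
    - {"xyz": [0.015,0,-0.0675],"spin": 0}
    - {"xyz": [0.015,0,-0.0675],"spin": 0}
    - {"xyz": [0.015,0,-0.0675],"spin": 0}
    - {"xyz": [0.0275,0,-0.065],"spin": 0}
    - {"xyz": [0.0275,0,-0.065],"spin": 0}
    - {"xyz": [0.0275,0,-0.065],"spin": 0}
    - {"xyz": [0.0275,0,-0.065],"spin": 0}
    - {"xyz": [0.0275,0,-0.065],"spin": 0}

```text
time: 11.5
tool_pos: [500.6, -187.9, 100.0]
tcp_rot: [-3.142, -0.0, 1.318]
contact_force: [-0.6, -1.2, -0.6]
grip_width: 0.1
finger_force: 0.5
```

Call:
jog_arm:
  targets:
    - {"xyz": [0.036,0,-0.065],"spin": 0}
    - {"xyz": [0.036,0,-0.065],"spin": 0}
    - {"xyz": [0.036,0,-0.065],"spin": 0}
    - {"xyz": [0.036,0,-0.065],"spin": 0}
    - {"xyz": [0.036,0,-0.065],"spin": 0}
    - {"xyz": [0.046,0,-0.055],"spin": 0}
    - {"xyz": [0.046,0,-0.055],"spin": 0}
    - {"xyz": [0.046,0,-0.055],"spin": 0}
    - {"xyz": [0.046,0,-0.055],"spin": 0}
    - {"xyz": [0.046,0,-0.055],"spin": 0}

```text
time: 12.75
tool_pos: [508.8, -156.1, 148.0]
tcp_rot: [3.141, -0.0, 1.318]
contact_force: [-0.3, -1.5, 1.4]
grip_width: 0.4
finger_force: 1.2
```

Call:
jog_arm:
  targets:
    - {"xyz": [0.053,0,-0.05],"spin": 0}
    - {"xyz": [0.053,0,-0.05],"spin": 0}
    - {"xyz": [0.053,0,-0.05],"spin": 0}
    - {"xyz": [0.053,0,-0.05],"spin": 0}
    - {"xyz": [0.053,0,-0.05],"spin": 0}
    - {"xyz": [0.062,0,-0.04],"spin": 0}
    - {"xyz": [0.062,0,-0.04],"spin": 0}
    - {"xyz": [0.062,0,-0.04],"spin": 0}
    - {"xyz": [0.062,0,-0.04],"spin": 0}
    - {"xyz": [0.062,0,-0.04],"spin": 0}

```text
time: 14.0
tool_pos: [520.2, -111.3, 183.8]
tcp_rot: [-3.141, -0.0, 1.318]
contact_force: [-0.6, -0.7, -0.5]
grip_width: 0.4
finger_force: 0.4
```

```bash
python3 - <<'E'
from h import *
b=cv2.convertScaleAbs(bot.capture('scene')[40:260,60:350],alpha=1.5)
cv2.imwrite('pics/f.png',cv2.resize(b,None,fx=2.5,fy=2.5))
E
```

```text
(no output)
```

View pics/f.png

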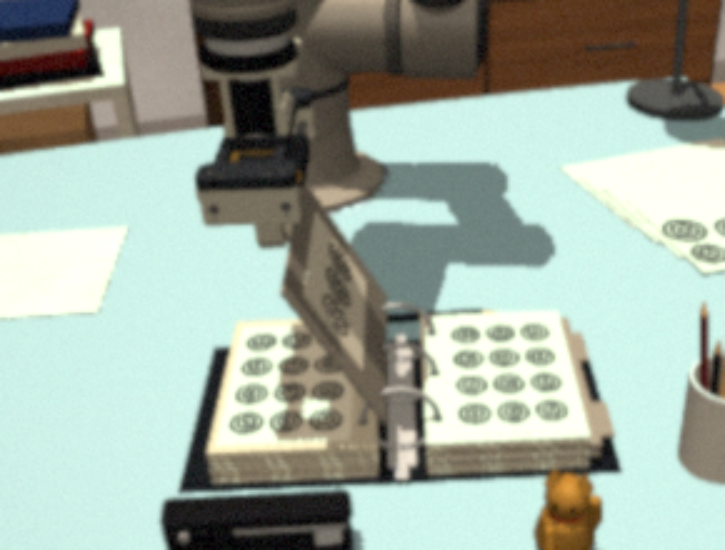

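The scene crop shows the divider at about 60° and still in contact with the fingertip at (290,240). Nothing else has moved.

Call:
jog_arm:
  targets:
    - {"xyz": [0.065,0,-0.028],"spin": 0}
    - {"xyz": [0.065,0,-0.028],"spin": 0}
    - {"xyz": [0.065,0,-0.028],"spin": 0}
    - {"xyz": [0.065,0,-0.028],"spin": 0}
    - {"xyz": [0.065,0,-0.028],"spin": 0}
    - {"xyz": [0.07,0,-0.0125],"spin": 0}
    - {"xyz": [0.07,0,-0.0125],"spin": 0}
    - {"xyz": [0.07,0,-0.0125],"spin": 0}
    - {"xyz": [0.07,0,-0.0125],"spin": 0}
    - {"xyz": [0.07,0,-0.0125],"spin": 0}

```text
time: 15.3
tool_pos: [533.8, -59.2, 199.9]
tcp_rot: [-3.142, -0.0, 1.318]
contact_force: [0.8, -1.6, -0.2]
grip_width: 0.3
finger_force: 0.5
```

Call:
jog_arm:
  targets:
    - {"xyz": [0.07,0,-0.01],"spin": 0}
    - {"xyz": [0.07,0,-0.01],"spin": 0}
    - {"xyz": [0.07,0,-0.01],"spin": 0}
    - {"xyz": [0.07,0,-0.01],"spin": 0}
    - {"xyz": [0.07,0,-0.01],"spin": 0}
    - {"xyz": [0.07,0,0],"spin": 0}
    - {"xyz": [0.07,0,0],"spin": 0}
    - {"xyz": [0.07,0,0],"spin": 0}
    - {"xyz": [0.07,0,0],"spin": 0}
    - {"xyz": [0.07,0,0],"spin": 0}

```text
time: 16.55
tool_pos: [547.8, -5.0, 203.8]
tcp_rot: [-3.141, -0.0, 1.318]
contact_force: [-1.1, 0.0, -0.4]
grip_width: 0.4
finger_force: 0.4
```

Call:
jog_arm:
  targets:
    - {"xyz": [0.073,0,0.005],"spin": 0}
    - {"xyz": [0.073,0,0.008],"spin": 0}
    - {"xyz": [0.073,0,0.011],"spin": 0}
    - {"xyz": [0.073,0,0.014],"spin": 0}
    - {"xyz": [0.073,0,0.016],"spin": 0}
    - {"xyz": [0.073,0,0.018],"spin": 0}
    - {"xyz": [0.072,0,0.025],"spin": 0}
    - {"xyz": [0.072,0,0.027],"spin": 0}
    - {"xyz": [0.072,0,0.029],"spin": 0}
    - {"xyz": [0.072,0,0.032],"spin": 0}

```text
time: 17.8
tool_pos: [562.4, 51.2, 188.9]
tcp_rot: [-3.142, -0.0, 1.318]
contact_force: [0.1, -0.9, 0.1]
grip_width: 0.4
finger_force: 0.3
```

Call:
jog_arm:
  targets:
    - {"xyz": [0.054,0,0.028],"spin": 0}
    - {"xyz": [0.054,0,0.03],"spin": 0}
    - {"xyz": [0.054,0,0.031],"spin": 0}
    - {"xyz": [0.054,0,0.032],"spin": 0}
    - {"xyz": [0.054,0,0.033],"spin": 0}
    - {"xyz": [0.049,0,0.037],"spin": 0}
    - {"xyz": [0.049,0,0.038],"spin": 0}
    - {"xyz": [0.049,0,0.039],"spin": 0}
    - {"xyz": [0.049,0,0.04],"spin": 0}
    - {"xyz": [0.049,0,0.042],"spin": 0}

```text
time: 19.05
tool_pos: [572.6, 91.0, 160.9]
tcp_rot: [-3.142, -0.0, 1.318]
contact_force: [0.6, -0.9, 1.1]
grip_width: 0.2
finger_force: 0.2
```

Call:
jog_arm:
  targets:
    - {"xyz": [0.042,0,0.045],"spin": 0}
    - {"xyz": [0.042,0,0.045],"spin": 0}
    - {"xyz": [0.042,0,0.045],"spin": 0}
    - {"xyz": [0.042,0,0.045],"spin": 0}
    - {"xyz": [0.042,0,0.045],"spin": 0}
    - {"xyz": [0.035,0,0.051],"spin": 0}
    - {"xyz": [0.035,0,0.051],"spin": 0}
    - {"xyz": [0.035,0,0.051],"spin": 0}
    - {"xyz": [0.035,0,0.051],"spin": 0}
    - {"xyz": [0.035,0,0.051],"spin": 0}

```text
time: 20.3
tool_pos: [580.3, 120.7, 122.4]
tcp_rot: [-3.142, 0.0, 1.318]
contact_force: [0.1, -0.4, -0.1]
grip_width: 0.5
finger_force: 0.2
```

Call:
jog_arm:
  targets:
    - {"xyz": [0.026,0,0.056],"spin": 0}
    - {"xyz": [0.026,0,0.056],"spin": 0}
    - {"xyz": [0.026,0,0.056],"spin": 0}
    - {"xyz": [0.026,0,0.056],"spin": 0}
    - {"xyz": [0.026,0,0.056],"spin": 0}
    - {"xyz": [0.019,0,0.058],"spin": 0}
    - {"xyz": [0.019,0,0.058],"spin": 0}
    - {"xyz": [0.019,0,0.058],"spin": 0}
    - {"xyz": [0.019,0,0.058],"spin": 0}
    - {"xyz": [0.019,0,0.058],"spin": 0}

```text
time: 21.55
tool_pos: [584.8, 138.1, 76.8]
tcp_rot: [-3.142, -0.0, 1.318]
contact_force: [-0.7, -0.8, 0.5]
grip_width: 0.5
finger_force: 0.2
```

```bash
python3 - <<'E'
from h import *
b=cv2.convertScaleAbs(bot.capture('scene')[40:280,100:390],alpha=1.5)
cv2.imwrite('pics/g.png',cv2.resize(b,None,fx=2.2,fy=2.2))
E
```

```text
(no output)
```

View pics/g.png

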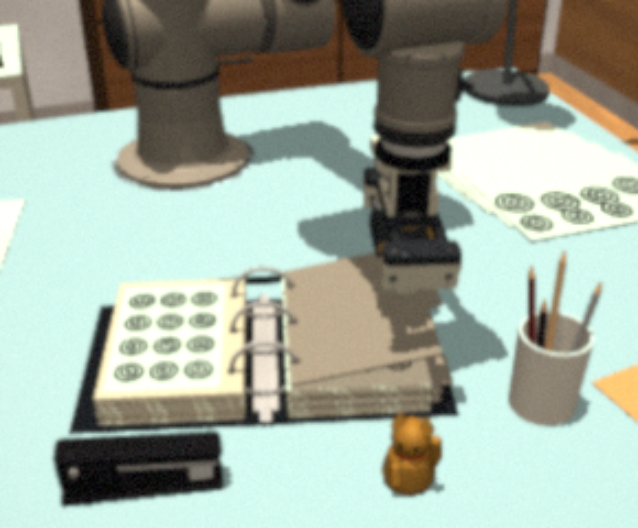

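The divider is turned over and about 0.2 rad short of flat on the left half. The pot, cat and stapler are untouched. I'll press it down gently.

Call:
jog_arm:
  targets:
    - {"xyz": [0.01,0,0.06],"spin": 0}
    - {"xyz": [0.01,0,0.06],"spin": 0}
    - {"xyz": [0.01,0,0.06],"spin": 0}
    - {"xyz": [0,0,0.06],"spin": 0}
    - {"xyz": [0,0,0.05],"spin": 0}
    - {"xyz": [0,0,0.03],"spin": 0}
    - {"xyz": [0,0,0.03],"spin": 0}
    - {"xyz": [0,0,0.03],"spin": 0}
    - {"xyz": [0,0,0.025],"spin": 0}
    - {"xyz": [0,0,0.025],"spin": 0}

```text
time: 22.85
tool_pos: [585.5, 140.4, 42.6]
tcp_rot: [3.141, -0.0, 1.318]
contact_force: [-0.6, 0.6, 1.3]
grip_width: 0.2
finger_force: 0.2
```

Call:
jog_arm:
  targets:
    - {"xyz": [0,0,0.0125],"spin": 0}
    - {"xyz": [0,0,0.0125],"spin": 0}
    - {"xyz": [0,0,0.0125],"spin": 0}
    - {"xyz": [0,0,0],"spin": 0}
    - {"xyz": [0,0,0],"spin": 0}
    - {"xyz": [0,0,0],"spin": 0}
    - {"xyz": [0,0,0],"spin": 0}
    - {"xyz": [0,0,0],"spin": 0}
    - {"xyz": [0,0,0],"spin": 0}
    - {"xyz": [0,0,0],"spin": 0}

```text
time: 24.1
tool_pos: [585.5, 140.3, 41.7]
tcp_rot: [3.141, -0.0, 1.318]
contact_force: [-5.8, 0.1, 14.9]
grip_width: 0.3
finger_force: 7.1
```

Call:
jog_arm:
  targets:
    - {"xyz": [0,0,-0.05],"spin": 0}
    - {"xyz": [0,0,-0.1],"spin": 0}
    - {"xyz": [0,0,-0.2],"spin": 0}
    - {"xyz": [0,0,-0.3],"spin": 0}
    - {"xyz": [0,0,-0.4],"spin": 0}
    - {"xyz": [0,0,-0.4],"spin": 0}
    - {"xyz": [0,0,-0.4],"spin": 0}
    - {"xyz": [0,0,-0.2],"spin": 0}
    - {"xyz": [0,0,0],"spin": 0}
    - {"xyz": [0,0,0],"spin": 0}

```text
time: 25.35
tool_pos: [584.7, 140.2, 202.4]
tcp_rot: [-3.139, 0.001, 1.318]
contact_force: [-0.3, 0.1, 0.2]
grip_width: 0.4
finger_force: 0.0
```

```bash
python3 - <<'E'
from h import *
b=cv2.convertScaleAbs(bot.capture('scene')[130:280,100:390],alpha=1.5)
cv2.imwrite('pics/i.png',cv2.resize(b,None,fx=2.7,fy=2.7))
E
```

```text
(no output)
```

View pics/i.png

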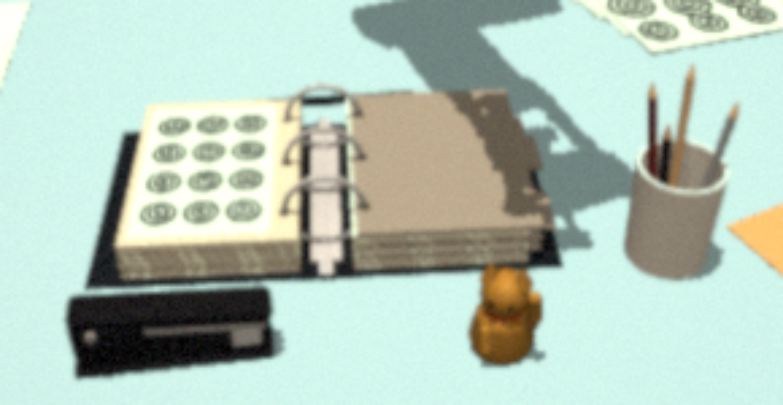

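The divider lies flat on the left half, its corner at (545,228). The gripper is clear and the surrounding objects haven't moved.

```bash
python3 -c "
from plant import bot
print(bot.close_job())"
```

```text
the job is handed in; nothing more can be done
None
```

The divider was raised by the closed fingertips, turned over the rings and pressed flat on the left half at about 15 N; the jog only allowed a downward tool, so the first lift came from pressing on the tab's outer edge, not from beneath it, and the job was handed in at about 25 s with the stapler, cat and pot unmoved in the last picture (the pencil was not rechecked).

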